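Latch the organiser boxes for the trip

TASK

Make the three clear organiser boxes ready to carry, using the fingertips only: press the open lid of the widest box down flush, then push the latch keys fully down one after another, the widest box first, then the middle one, then the narrowest. Do not lift, tip or shove the boxes, and leave everything else on the bench where it lies.

Things in the scene. Friction and masses are not known exactly. Their poses are not given: they have to be found in the camera images.
- box_wide: wide organiser box, loose (0.2 to 0.7 kg): 100 mm wide (y), 100 deep (x), 44 high; boxes differ only in width and stand in any order. Origin: centre of underside, z up. Front (-x): solid white ledge, full width, 30 deep (x -50 to -20), top at z 44, carrying the latch key; behind it (x -20 to 50) a clear bin with hinged lid.
- lid_wide (a joint): angle (rad) of the clear, white-rimmed lid of the wide box, 68 long x 98 wide x 4 mm thick: 0 shut (top flush with the ledge, 44 above the bench), grows as its front edge rises. Hinge along box y at box x 50, z 42. Friction hinge (0.05 N m, about 1.5 N at mid-lid): stays where left. Starts open, somewhere between 0.35 and 0.8.
- lid_wide_edge (a point): middle of the front free edge of the lid of the wide box, on its top face, 68 mm from the hinge; moves with the lid
- key_wide (a joint): how far (m) the push latch key of the wide box is pressed: 0 up (starts there), 0.008 fully down at its stop. Slides straight down against about 2.5 N of friction and stays where it is left.
- key_wide_top (a point): centre of the top face of the latch key of the wide box: grey block 18 (box x) x 30 (box y) mm on the ledge at box x -35, y 0; top 10 mm above the ledge (54 above the bench) when up, still 2 mm above it when fully down. z up; moves with the key.
- box_middle: middle organiser box, loose (0.2 to 0.7 kg): 76 mm wide (y), 100 deep (x), 44 high; boxes differ only in width and stand in any order. Origin: centre of underside, z up. Front (-x): solid white ledge, full width, 30 deep (x -50 to -20), top at z 44, carrying the latch key; behind it (x -20 to 50) a clear bin with hinged lid.
- lid_middle (a joint): angle (rad) of the clear, white-rimmed lid of the middle box, 68 long x 74 wide x 4 mm thick: 0 shut (top flush with the ledge, 44 above the bench), grows as its front edge rises. Hinge along box y at box x 50, z 42. Friction hinge (0.05 N m, about 1.5 N at mid-lid): stays where left. Starts shut (0).
- lid_middle_edge (a point): middle of the front free edge of the lid of the middle box, on its top face, 68 mm from the hinge; moves with the lid
- key_middle (a joint): how far (m) the push latch key of the middle box is pressed: 0 up (starts there), 0.008 fully down at its stop. Slides straight down against about 2.5 N of friction and stays where it is left.
- key_middle_top (a point): centre of the top face of the latch key of the middle box: grey block 18 (box x) x 30 (box y) mm on the ledge at box x -35, y 0; top 10 mm above the ledge (54 above the bench) when up, still 2 mm above it when fully down. z up; moves with the key.
- box_narrow: narrow organiser box, loose (0.2 to 0.7 kg): 52 mm wide (y), 100 deep (x), 44 high; boxes differ only in width and stand in any order. Origin: centre of underside, z up. Front (-x): solid white ledge, full width, 30 deep (x -50 to -20), top at z 44, carrying the latch key; behind it (x -20 to 50) a clear bin with hinged lid.
- lid_narrow (a joint): angle (rad) of the clear, white-rimmed lid of the narrow box, 68 long x 50 wide x 4 mm thick: 0 shut (top flush with the ledge, 44 above the bench), grows as its front edge rises. Hinge along box y at box x 50, z 42. Friction hinge (0.05 N m, about 1.5 N at mid-lid): stays where left. Starts shut (0).
- lid_narrow_edge (a point): middle of the front free edge of the lid of the narrow box, on its top face, 68 mm from the hinge; moves with the lid
- key_narrow (a joint): how far (m) the push latch key of the narrow box is pressed: 0 up (starts there), 0.008 fully down at its stop. Slides straight down against about 2.5 N of friction and stays where it is left.
- key_narrow_top (a point): centre of the top face of the latch key of the narrow box: grey block 18 (box x) x 30 (box y) mm on the ledge at box x -35, y 0; top 10 mm above the ledge (54 above the bench) when up, still 2 mm above it when fully down. z up; moves with the key.
- nut: yellow anodised hex nut, 24 mm across, 12 high, lying flat in the gap between two boxes; in mm; loose bystander, origin at its base or thereabouts
- threadlock: small capped bottle, diameter 24, height 65, standing in the other gap; in mm; loose bystander, origin at its base or thereabouts
- bracket: steel U-shaped headlamp bracket, 30 x 50 x 31 high, behind the boxes; in mm; loose bystander, origin at its base or thereabouts
- carabiner: red locking carabiner lying flat, about 100 x 60 x 12 high, in front of the boxes; in mm; loose bystander, origin at its base or thereabouts
- dish: frosted glass dish, diameter 90, height 30, behind the boxes; in mm; loose bystander, origin at its base or thereabouts
- driver: screwdriver 170 long lying across in front of the boxes; in mm; loose bystander, origin at its base or thereabouts
- spacer: aluminium ring, diameter 32, 14 high, behind the boxes; in mm; loose bystander, origin at its base or thereabouts
Not all that is in view belongs to the job. What is shaped like the box_narrow but blue, brown or pink is not meant.

How it is judged:
On the way, in this order (a step that is already met when the one before it is completed fails the run):
1. the open lid of the wide box is pressed shut by the fingers, all latch keys still up (value of joint lid_wide below 0.06 rad and contact force between the fingers and box_wide above 0.3 N and value of joint each of key_wide, key_middle, key_narrow below 0.003 m), for 0.04 s.
2. the latch key of the wide box is pressed fully down by the fingers, the keys that come later still up (value of joint key_wide above 0.0065 m and contact force between the fingers and box_wide above 0.3 N and value of joint lid_wide below 0.06 rad and value of joint each of key_middle, key_narrow below 0.003 m), for 0.04 s.
3. the latch key of the middle box is pressed fully down by the fingers, the keys that come later still up (value of joint key_middle above 0.0065 m and contact force between the fingers and box_middle above 0.3 N and value of joint lid_wide below 0.06 rad and value of joint key_narrow below 0.003 m), for 0.04 s.
4. the latch key of the narrow box is pressed fully down by the fingers, the keys that come later still up (value of joint key_narrow above 0.0065 m and contact force between the fingers and box_narrow above 0.3 N and value of joint lid_wide below 0.06 rad), for 0.04 s.
At the end, for the whole second after the job is handed in: All three lids within 0.06 rad of shut, all three keys pressed at least 6.5 of their 8 mm, the boxes at rest, flat on the bench (tilt under 0.06 rad, raised less than 6 mm) (value of joint each of lid_wide, lid_middle, lid_narrow below 0.06 rad and value of joint each of key_wide, key_middle, key_narrow above 0.0065 m and linear speed of each of box_wide, box_middle, box_narrow below 0.02 m/s and height (world z) of each of box_wide, box_middle, box_narrow below 0.006 m and angle between each of box_wide, box_middle, box_narrow's own z axis and vertical below 0.06 rad); the robot touches nothing.
It fails at once if the wide box is lifted, tipped or shoved (height (world z) of box_wide above 0.012 m or angle between box_wide's own z axis and vertical above 0.2 rad or distance of box_wide from where it was at the start of the episode above 0.03 m).
It fails at once if the middle box is lifted, tipped or shoved (height (world z) of box_middle above 0.012 m or angle between box_middle's own z axis and vertical above 0.2 rad or distance of box_middle from where it was at the start of the episode above 0.03 m).
It fails at once if the narrow box is lifted, tipped or shoved (height (world z) of box_narrow above 0.012 m or angle between box_narrow's own z axis and vertical above 0.2 rad or distance of box_narrow from where it was at the start of the episode above 0.03 m).
It fails at once if a bystander is moved (over 20 mm) or picked up (distance of any of nut, threadlock, bracket, carabiner, dish, driver, spacer from where it was at the start of the episode above 0.02 m).
It also fails if it takes over 58 s, if anything falls off the work surface, if the arm or the gripper's body presses on something with over 40 N, if the wrist force passes 120 N, or if a joint passes its speed limit or range.

ROBOT

A 7-joint arm with a two-finger parallel gripper is mounted at the origin on the work surface. World frame = base frame: x ahead of the robot, y to its left, z up, the work surface at z = 0. Lengths are in m, angles in rad, forces in N, time in s.
With the tool pointing down it reaches from about 0.4 to 0.85 m from the base axis. Payload 4.5 kg.
Tool frame: the origin (TCP) lies between the finger pads; the fingertips stand r.tip_reach ahead of it and the grasp point (between the pads) lies 3 mm ahead of it (r.tip_reach is the distance from the TCP to the fingertips, in m); z points along the fingers, y is the line along which they close (so a half turn about z gives the same grasp; the last joint's range is limited). The gripper opens to 88 mm and grips with 3 to 60 N. Pads are 18 mm wide; open, the fingers measure 123 mm over their backs; the gripper's body (75 mm by 187 mm) begins 45 mm behind the grasp point.
Start: joints at [-1.233, 0.689, -0.195, 1.565, 0.157, 0.902, -0.215], TCP at [0.187, 0.596, 0.261] pointing down, gripper open.
Joint ranges: [-3.01, 3.01], [-0.46, 2.08], [-1.47, 1.51], [0.13, 2.56], [-1, 4.14], [0.04, 2.09], [-2.66, 2.66]. Speed limits (rad/s): [2.57, 2.57, 3.14, 3.14, 3.14, 3.14, 3.14].

INTERFACE

Orientations are given as a unit quaternion [x, y, z, w].
In Python, from plant import r gives the robot as it stands.
- The arm moves only by the tool step_arm, never from a script. Its argument "motion" is a list of rows, each an object with "dp": the shift along the tool's x, y, z in mm, a list of three; "twist": the turn, a rotation vector about the tool's x, y, z in rad, a list of three; "hand": the opening, from -1 (shut) to 1 (fully open). In form: [{"dp": [dx, dy, dz], "twist": [rx, ry, rz], "hand": hand}, ...]. A call has 1 to 5 rows; each row is the pose to reach, as a shift and turn from the pose commanded when the call began, along the tool's axes at that moment; what a row does not reach only later rows make up. A row lasts 1/8 s, in which the tool goes at most 62.5 mm and 10.7 degrees, less where a joint would pass 70% of its speed; a pose out of reach is approached as far as the arm can. A call with a gripper value outside its range is refused whole. The fingers move at their own pace and stop on an object; "force" is the grip in N (left out, the last holds). Time passes only in rows, so rows that repeat a pose let the fingers close. It gives the time, the measured TCP pose, the force, the opening and the grip force at its end, in the units of the state.
- r.get_state(): the state, without advancing time (a new reading comes with each control period).
- r.snapshot(name): name is "scene" or "top"; returns a dict with "pixels" (480x640x3 uint8, red, green, blue), "depth" (480x640 float32, m along the optical axis (not along the pixel's ray), 0 where there is no reading), "fx", "fy", "cx", "cy" (pixels), "xyz" and "orientation" of the camera in the world. Camera axes: x right, y down, z forward; pixel columns grow to the right and rows downward; lengths in m; the calibration is good to about 2 mm. A picture is of the moment at which its call begins.
- r.finish_job(): hands the job in; it is judged then, once.
Trained networks look in the newest picture that a camera, given by its name, has taken for a name from the list of things; names that differ only in an ending like _2 or _b are one class to them, and where a whole thing is asked for, a point or a joint stands for the part that bears it (a point fixed in the world has none). Each returns a list of dicts, best first, with "score" (0 to 1); they miss things now and then, are a little off and sometimes report something else, mostly with a low value. They report only what shows in the picture. A call takes as long as a camera call. They do not tell look-alikes from the thing itself.
- r.search_frame(camera, thing): "at" ([x, y, z] in m, in the coordinates of the camera as it stood for that picture, good to about 4 mm: the middle of the surface that is visible of it).
The state is a dict: "clock": time; "q": joint angles; "qd": joint speeds; "joint_torque": joint torques, N m; "tool_pos": TCP position; "eef_rot": TCP orientation; "contact_force": force on the tool from outside, world axes, zero at the start; "moment": the same for the moment, N m; "opening": opening from 0.0 (shut) to 1.0 (fully open); "finger_force": force on a finger pad.
Only numpy, scipy, OpenCV 4.12 (cv2) and the standard library are available. Lean on these libraries where they do the work, as an engineer would, in place of code of your own. Each camera call takes 0.05 s, during which the arm holds its last target. There are 200 camera calls.

## Working session

There is one attempt and no reset: what is moved stays moved. The work goes in short steps, Python scripts to look and compute and a tool call to move; the robot and the scene stay as the last step left them, time stands still between calls to the robot, and variables do not carry over. Pictures are saved under pics/ and viewed, at most 10 in all, crops included, and the job is handed in when it is done.

Besides the shell and the picture viewer there is one more tool, called by a JSON object that holds its "name" and its "arguments". step_arm: Moves the arm, as the interface text tells. Its arguments: {"type":"object","properties":{"motion":{"type":"array"},"force":{"type":"number"}},"required":["motion"]}

```bash
mkdir -p pics
cat > h.py <<'E'
import numpy as np, cv2
from scipy.spatial.transform import Rotation as R
from plant import r
def world(s,p): return R.from_quat(s["orientation"]).apply(p)+np.array(s["xyz"])
def cloud(s):
    d=s["depth"]; v,u=np.mgrid[:480,:640]
    p=np.dstack([(u-s["cx"])/s["fx"]*d,(v-s["cy"])/s["fy"]*d,d])
    return world(s,p.reshape(-1,3)).reshape(480,640,3)
def pix(s,w):
    p=R.from_quat(s["orientation"]).inv().apply(np.array(w)-s["xyz"])
    return np.round([p[0]/p[2]*s["fx"]+s["cx"],p[1]/p[2]*s["fy"]+s["cy"]])
E
python3 - <<'E'
from h import *
st=r.get_state(); print(st["clock"],st["tool_pos"],st["eef_rot"],r.tip_reach,st["opening"])
for c in ["top","scene"]:
    s=r.snapshot(c); cv2.imwrite(f"pics/{c}0.png",s["pixels"][:,:,::-1]); np.save(f"pics/{c}.npy",s,allow_pickle=True)
    print(c,s["xyz"],s["orientation"],s["fx"])
    for t in ["box_wide","box_middle","box_narrow","key_wide_top","key_middle_top","key_narrow_top","lid_wide_edge","nut","threadlock","bracket","carabiner","dish","driver","spacer"]:
        for o in r.search_frame(c,t)[:4]:
            w=world(s,o["at"]); print(t,round(o["score"],2),w.round(3),pix(s,w))
E
```

```text
0.0 [0.18682418 0.59580276 0.25991338] [ 1.51277615e-01  9.88490890e-01 -9.16138361e-04 -7.02183300e-05] 0.022 1.0003280136321557
top [0.44966399 0.03964021 1.08507576] [ 0.71309882 -0.69851036  0.03170891 -0.05067436] 534.5830747920069
box_wide 0.91 [ 0.556 -0.263  0.047] [494. 261.]
box_middle 0.86 [ 0.519 -0.003  0.045] [359. 277.]
box_middle 0.31 [ 0.573 -0.265  0.062] [498. 251.]
box_narrow 0.92 [0.694 0.398 0.047] [160. 186.]
box_narrow 0.79 [0.557 0.347 0.04 ] [183. 255.]
box_narrow 0.68 [0.561 0.224 0.042] [244. 253.]
key_wide_top 0.46 [ 0.528 -0.271  0.055] [500. 275.]
key_middle_top 0.6 [ 0.482 -0.005  0.056] [360. 296.]
key_middle_top 0.54 [ 0.568 -0.125  0.045] [423. 254.]
key_middle_top 0.47 [ 0.576 -0.265  0.066] [498. 249.]
key_narrow_top 0.7 [0.527 0.226 0.055] [242. 271.]
key_narrow_top 0.58 [0.562 0.313 0.058] [197. 251.]
key_narrow_top 0.55 [0.43  0.301 0.051] [201. 320.]
key_narrow_top 0.54 [0.674 0.423 0.057] [145. 194.]
lid_wide_edge 0.18 [ 0.517 -0.004  0.044] [360. 278.]
nut 0.64 [0.557 0.133 0.013] [292. 258.]
nut 0.55 [ 0.575 -0.263  0.061] [496. 250.]
nut 0
[... 796 characters left out ...]
   0.054] [297. 216.]
key_narrow_top 0.78 [0.674 0.42  0.056] [527. 311.]
key_narrow_top 0.58 [0.566 0.315 0.051] [461. 263.]
key_narrow_top 0.44 [0.532 0.226 0.052] [412. 244.]
lid_wide_edge 0.69 [ 0.539 -0.     0.043] [291. 234.]
lid_wide_edge 0.58 [ 0.579 -0.264  0.062] [149. 218.]
nut 0.59 [0.564 0.135 0.009] [358. 266.]
nut 0.4 [0.591 0.227 0.043] [409. 268.]
threadlock 0.76 [ 0.582 -0.128  0.033] [219. 242.]
bracket 0.65 [ 0.765 -0.135  0.003] [179. 319.]
carabiner 0.71 [0.374 0.138 0.011] [374. 210.]
carabiner 0.28 [ 0.582 -0.127  0.035] [219. 241.]
driver 0.77 [ 0.411 -0.158  0.023] [233. 197.]
spacer 0.85 [ 0.759 -0.033  0.012] [238. 322.]
spacer 0.49 [0.577 0.228 0.041] [410. 264.]
```

View pics/top0.png

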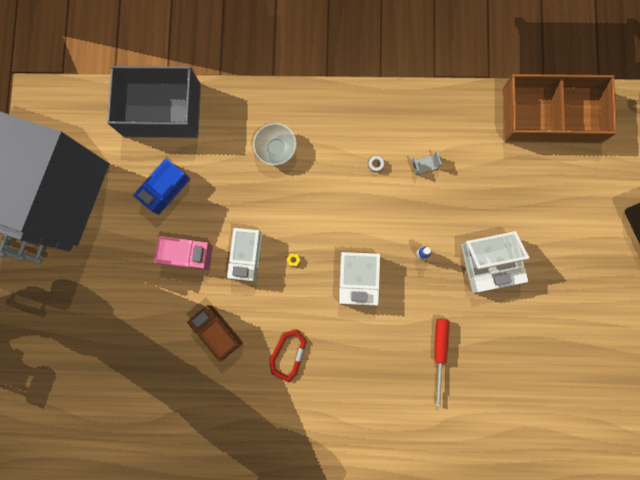

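View pics/scene0.png

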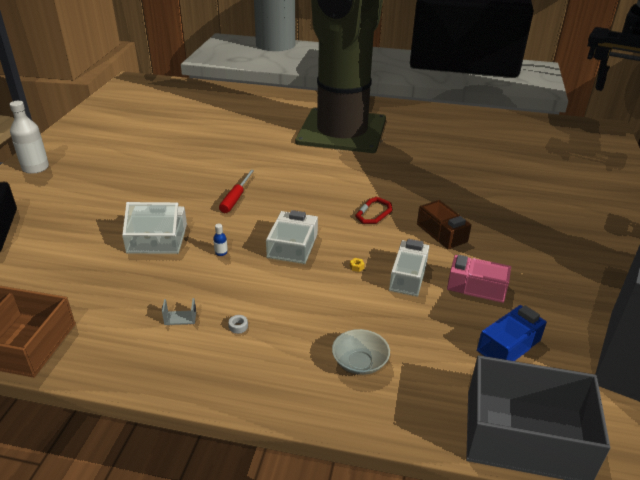

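The top picture shows the wide box with its lid raised at (494,261), the middle box at (360,278) and the clear white narrow box at (244,255). The pink (182,253), blue (162,186) and brown (215,332) boxes are look-alikes of the narrow one. Only (244,255) is clear and white, so that's the one meant.

I'll measure the keys and the lid, and confirm with an enlarged crop.

Run:
```python
from h import *
s=np.load("pics/top.npy",allow_pickle=True).item(); P=cloud(s); im=s["pixels"]
g=im.astype(int)
for n,(u,v) in dict(wide=(500,278),middle=(360,296),narrow=(241,271)).items():
    m=np.zeros((480,640),bool); m[v-14:v+15,u-18:u+19]=1
    mx=g.max(2); grey=(mx-g.min(2)<25)&(mx<150)&(P[...,2]>.049)&(P[...,2]<.06)&m
    k,l,stt,c=cv2.connectedComponentsWithStats(grey.astype(np.uint8)); i=1+stt[1:,4].argmax()
    q=P[l==i]; rc=cv2.minAreaRect((q[:,:2]*1000).astype(np.float32)); print(n,stt[i],np.median(q,0).round(4),[np.round(x,1) for x in rc])
    # ledge+lid outline
    b=np.zeros((480,640),bool); b[v-62:v+32,u-48:u+48]=1
    q=P[b&(P[...,2]>.036)&(P[...,2]<.2)&(mx>0)]
    q=q[np.hypot(*(q[:,:2]-P[l==i].mean(0)[:2]).T)<.125]
    print("  box rect",[np.round(x,1) for x in cv2.minAreaRect((q[:,:2]*1000).astype(np.float32))],"zmax",np.percentile(q[:,2],[50,95,99]).round(4))
b=P[225:292,455:535]; z=b[...,2]
print((z[::5,::6]*1000).round().astype(int))
a=[cv2.resize(im[v-40:v+40,u-60:u+60][:,:,::-1],(400,267),interpolation=2) for u,v in[(494,261),(360,278),(215,255)]]
a.append(np.zeros_like(a[0]))
cv2.imwrite("pics/crop1.png",np.vstack([np.hstack(a[:2]),np.hstack(a[2:])]))
```

```text
wide [494 273  18  12 155] [ 0.5209 -0.2762  0.0544] [array([ 521. , -276.1]), array([19.4, 30.8]), np.float64(15.2)]
  box rect [array([ 556.7, -268.5]), array([101.5, 101.6]), np.float64(13.0)] zmax [0.0541 0.0791 0.0818]
middle [352 292  15   9 123] [ 0.4821 -0.002   0.055 ] [array([482.4,  -2.2]), array([15.4, 27.1]), np.float64(0.8)]
  box rect [array([518.1,  -3.3]), array([ 76.1, 100.3]), np.float64(88.8)] zmax [0.0449 0.0539 0.057 ]
narrow [233 267  16  10 124] [0.5255 0.2287 0.0547] [array([525.2, 228.9]), array([29.7, 15.8]), np.float64(85.4)]
  box rect [array([564.7, 264.8]), array([130. , 100.7]), np.float64(85.3)] zmax [0.0453 0.0555 0.0575]
[[ 1 -1  0 -1  3  1 -1  1 -2  4  0  1  4  2]
 [ 2  1  0 -3  1 -1  1  4  0 -2  1  0  0 -3]
 [-1  1 -1  2  4  1  0 46 49 48 52  2  0  5]
 [ 2  4  0 45 46 48 50 52 53 56 54 -2 -1  2]
 [ 1 -2 42 52 53 53 57 58 59 61 62 62  3 -2]
 [-3  1 36 55 58 63 62 62 65 70 68 70  0 -2]
 [-2  1 28 65 69 67 67 72 73 72 74 75 78 -2]
 [ 0 -2 18  6 71 75 76 76 79 83 82 77  0 -1]
 [ 1 -5 13  1 77 79 80 77  5  5  8 34  3  0]
 [-1  3  2 38  6  8  4  7 42 40 42 46  4  0]
 [-1  2  0 42 42 47 46 54 51 53 44 46  1 -5]
 [ 1 -1 -2 26 45 45 47 55 55 57 44 43 48 -2]
 [ 0 -2  2 21 43 45 44 49 47 42  2 -4 -2  3]
 [ 1  0 -2 14 45 45 -3  3 -1  0 -1 -1  0  2]]
```

View pics/crop1.png

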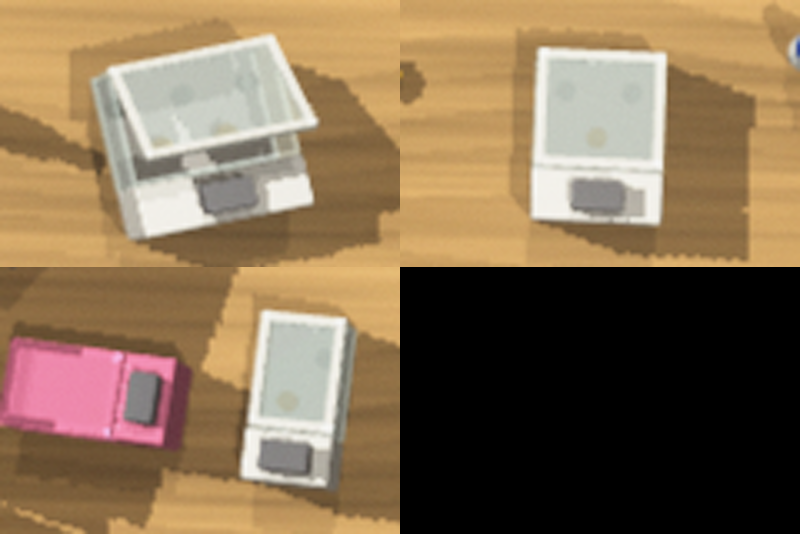

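The crop confirms it: the top left panel is the wide box with its open lid and the grey key on the front ledge, the top right is the middle box, and the bottom left shows the clear narrow box to the right of the pink look-alike. I'll close the fingers, square the tool to the world axes and move towards the boxes.

{"name": "step_arm", "arguments": {"motion": [{"dp": [-55,-12,0],"twist": [0,0,-0.1],"hand": -1},{"dp": [-110,-24,0],"twist": [0,0,-0.2],"hand": -1},{"dp": [-165,-36,0],"twist": [0,0,-0.304],"hand": -1},{"dp": [-220,-48,0],"twist": [0,0,-0.304],"hand": -1},{"dp": [-275,-60,0],"twist": [0,0,-0.304],"hand": -1}]}}

```text
clock: 2.12
tool_pos: [0.433, 0.4559, 0.2609]
eef_rot: [-0.0, 1.0, 0.0, 0.0]
contact_force: [-0.4, 1.0, -0.3]
opening: 0.454
finger_force: 0.0
```

{"name": "step_arm", "arguments": {"motion": [{"dp": [-10,-60,0],"twist": [0,0,0],"hand": -1},{"dp": [-20,-120,0],"twist": [0,0,0],"hand": -1},{"dp": [-30,-180,0],"twist": [0,0,0],"hand": -1},{"dp": [-40,-240,0],"twist": [0,0,0],"hand": -1},{"dp": [-50,-300,0],"twist": [0,0,0],"hand": -1}]}}

```text
clock: 2.75
tool_pos: [0.4819, 0.155, 0.261]
eef_rot: [-0.0, 1.0, 0.0, 0.0]
contact_force: [1.3, -0.0, 0.6]
opening: 0.004
finger_force: 0.0
```

{"name": "step_arm", "arguments": {"motion": [{"dp": [-15,-60,0],"twist": [0,0,0],"hand": -1},{"dp": [-30,-120,0],"twist": [0,0,0],"hand": -1},{"dp": [-45,-180,0],"twist": [0,0,0],"hand": -1},{"dp": [-60,-240,0],"twist": [0,0,0],"hand": -1},{"dp": [-72,-300,0],"twist": [0,0,0],"hand": -1}]}}

```text
clock: 3.38
tool_pos: [0.5541, -0.1452, 0.2609]
eef_rot: [-0.0, 1.0, 0.0, 0.001]
contact_force: [1.7, 0.5, -0.8]
opening: 0.005
finger_force: 0.0
```

{"name": "step_arm", "arguments": {"motion": [{"dp": [-2,-60,10],"twist": [0,0,0],"hand": -1},{"dp": [-4,-115,35],"twist": [0,0,0],"hand": -1},{"dp": [-4,-123,80],"twist": [0,0,0],"hand": -1},{"dp": [-4,-123,131],"twist": [0,0,0],"hand": -1},{"dp": [-4,-123,131],"twist": [0,0,0],"hand": -1}]}}

```text
clock: 4.0
tool_pos: [0.5548, -0.2653, 0.1264]
eef_rot: [-0.0, 1.0, 0.001, -0.004]
contact_force: [0.3, 0.3, -0.1]
opening: 0.003
finger_force: 0.0
```

{"name": "step_arm", "arguments": {"motion": [{"dp": [0,0,10],"twist": [0,0,0],"hand": -1},{"dp": [0,0,22],"twist": [0,0,0],"hand": -1},{"dp": [0,0,34],"twist": [0,0,0],"hand": -1},{"dp": [0,0,46],"twist": [0,0,0],"hand": -1},{"dp": [0,0,56],"twist": [0,0,0],"hand": -1}]}}

```text
clock: 4.62
tool_pos: [0.5573, -0.2661, 0.0729]
eef_rot: [-0.0, 1.0, -0.0, -0.0]
contact_force: [-0.3, -0.1, 1.8]
opening: 0.01
finger_force: 0.5
```

{"name": "step_arm", "arguments": {"motion": [{"dp": [0,0,3],"twist": [0,0,0],"hand": -1},{"dp": [0,0,6],"twist": [0,0,0],"hand": -1},{"dp": [0,0,8],"twist": [0,0,0],"hand": -1},{"dp": [0,0,9],"twist": [0,0,0],"hand": -1},{"dp": [0,0,9],"twist": [0,0,0],"hand": -1}]}}

```text
clock: 5.25
tool_pos: [0.5575, -0.2661, 0.0662]
eef_rot: [-0.0, 1.0, -0.0, 0.0]
contact_force: [-3.3, 1.9, 10.1]
opening: -0.0
finger_force: 5.3
```

{"name": "step_arm", "arguments": {"motion": [{"dp": [0,0,-10],"twist": [0,0,0],"hand": -1},{"dp": [0,0,-50],"twist": [0,0,0],"hand": -1},{"dp": [0,50,-100],"twist": [0,0,0],"hand": -1},{"dp": [0,110,-130],"twist": [0,0,0],"hand": -1},{"dp": [0,170,-130],"twist": [0,0,0],"hand": -1}]}}

```text
clock: 5.88
tool_pos: [0.5593, -0.1038, 0.1968]
eef_rot: [0.001, 1.0, -0.0, 0.003]
contact_force: [-0.3, 0.3, -0.2]
opening: -0.003
finger_force: 0.0
```

```bash
cat > key.py <<'E'
from h import *
import sys
s=r.snapshot("top"); P=cloud(s); im=s["pixels"]; g=im.astype(int); mx=g.max(2)
for n,(u,v) in dict(wide=(500,278),middle=(360,296),narrow=(241,271)).items():
    m=np.zeros((480,640),bool); m[v-14:v+15,u-18:u+19]=1
    grey=(mx-g.min(2)<25)&(mx<150)&(P[...,2]>.036)&(P[...,2]<.06)&m
    k,l,t,c=cv2.connectedComponentsWithStats(grey.astype(np.uint8))
    if k>1:
        i=1+t[1:,4].argmax(); q=P[l==i]; print(n,t[i],np.median(q,0).round(4),[np.round(x,1) for x in cv2.minAreaRect((q[:,:2]*1000).astype(np.float32))])
print((P[225:292:5,455:535:6,2]*1000).round().astype(int)); print(r.get_state()["tool_pos"])
a=[cv2.resize(im[v-40:v+40,u-60:u+60][:,:,::-1],(400,267),interpolation=2) for u,v in[(494,261),(360,278),(245,255),(430,210)]]
cv2.imwrite(sys.argv[1],np.vstack([np.hstack(a[:2]),np.hstack(a[2:])]))
E
python3 key.py pics/c2.png
```

```text
middle [352 300  13   2  19] [ 0.4747 -0.004   0.0528] [array([473.9,  -0.6]), array([ 1.8, 23.4]), np.float64(1.1)]
narrow [233 269  16   9  52] [0.5183 0.2198 0.0523] [array([518.7, 226.1]), array([13.1, 30.7]), np.float64(20.5)]
[[570 572 576 582 586 589 595 598 601 599 599 597 592 574]
 [572 574 580 584 593 597 600 604 606 608 608 606 604 592]
 [574 574 582 589 597 602 606 609 611 613 614 616 615 608]
 [572 576 587 593 599 604 609 614 617 620 619 623 621 619]
 [573 578 589 596 602 607 613 618 623 624 625 626 629 628]
 [570 580 589 598 606 611 616 623 627 629 630 633 635 632]
 [569 582 594 600 608 616 621 624 629 633 637 637 639 642]
 [567 582 593 605 612 617 624 631 632 636 640 644 646 648]
 [560 582 595 604 612 620 626 632 637 641 645 649 650 650]
 [556 582 595 606 615 624 630 636 640 645 649 651 654 656]
 [551 576 594 608 617 625 631 638 642 647 652 654 658 661]
 [533   0 593 607 618 626 635 641 646 651 654 658 662 664]
 [  2   4 590 608 618 627 636 643 648 654 658 661 666 673]
 [  2  -2 577 606 620 630 639 643 651 658 661 669 673 675]]
[ 0.55930477 -0.09065847  0.1969587 ]
```

View pics/c2.png

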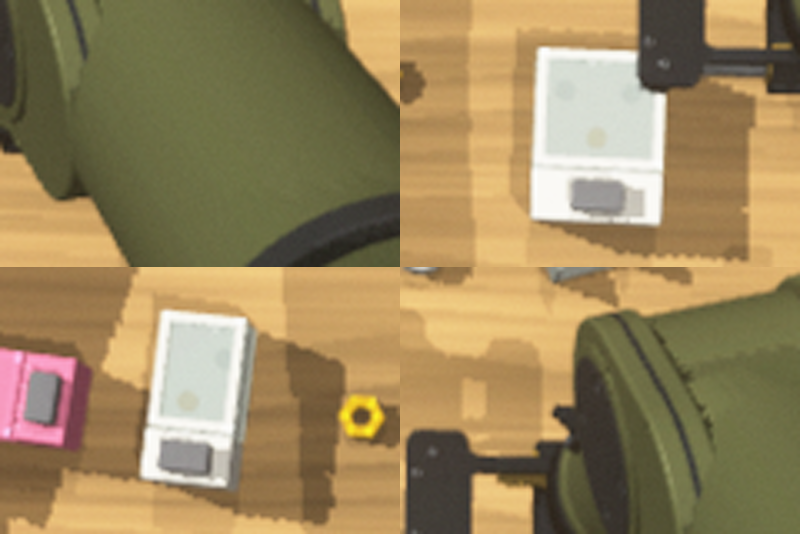

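The picture shows the forearm hiding the wide box in the top view, with the middle and narrow boxes unchanged. I'll use the scene camera instead.

Run:
```python
from h import *
s=r.snapshot("scene"); cv2.imwrite("pics/s2.png",cv2.resize(s["pixels"][150:300,90:290,::-1],(800,600),interpolation=2))
P=cloud(s)
for t in ["box_wide","key_wide_top","lid_wide_edge"]:
    for o in r.search_frame("scene",t)[:3]: w=world(s,o["at"]); print(t,round(o["score"],2),w.round(3),pix(s,w))
w=(abs(P[...,0]-.557)<.07)&(abs(P[...,1]+.268)<.07)&(P[...,2]>.03)&(P[...,2]<.1)
print("z pct",np.percentile(P[w][:,2],[50,90,95,99]).round(4))
k=P[w&(P[...,2]>.050)]; print(len(k),k.mean(0).round(4), cv2.minAreaRect((k[:,:2]*1000).astype(np.float32)))
q=P[w&(P[...,2]>.039)]; print(cv2.minAreaRect((q[:,:2]*1000).astype(np.float32)))
```

```text
box_wide 0.72 [0.562 0.134 0.008] [358. 266.]
box_wide 0.68 [ 0.582 -0.26   0.043] [152. 228.]
key_wide_top 0.71 [ 0.529 -0.276  0.055] [155. 207.]
lid_wide_edge 0.79 [ 0.579 -0.263  0.043] [151. 227.]
lid_wide_edge 0.55 [0.577 0.227 0.043] [410. 263.]
z pct [0.0437 0.0461 0.0493 0.0549]
90 [ 0.5253 -0.2739  0.0535] ((523.9066162109375, -274.6037292480469), (21.27001190185547, 30.323081970214844), 13.114697456359863)
((557.7113037109375, -266.94537353515625), (104.94317626953125, 102.18697357177734), 13.621156692504883)
```

View pics/s2.png

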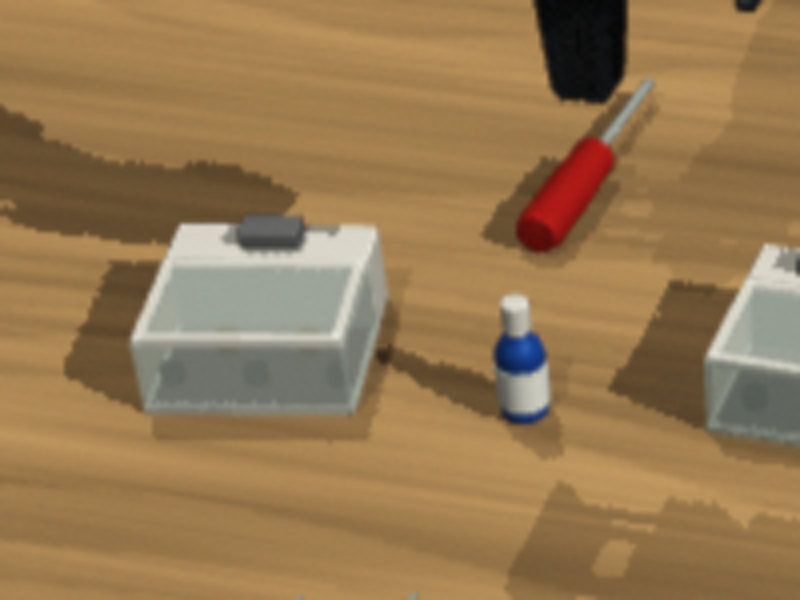

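The scene crop shows the wide box with its lid shut flush. Its key is still up at (270,232) in the crop, and the bottle hasn't moved. Next is the wide key.

{"name": "step_arm", "arguments": {"motion": [{"dp": [12,-60,0],"twist": [0,0,0],"hand": -1},{"dp": [24,-120,0],"twist": [0,0,0],"hand": -1},{"dp": [36,-179,20],"twist": [0,0,0],"hand": -1},{"dp": [36,-179,70],"twist": [0,0,0],"hand": -1},{"dp": [36,-179,105],"twist": [0,0,0],"hand": -1}]}}

```text
clock: 6.75
tool_pos: [0.5192, -0.2877, 0.0867]
eef_rot: [0.003, 1.0, -0.0, -0.001]
contact_force: [0.0, -0.6, -0.3]
opening: 0.005
finger_force: 0.0
```

{"name": "step_arm", "arguments": {"motion": [{"dp": [0,0,0],"twist": [0,0,0],"hand": -1},{"dp": [0,0,0],"twist": [0,0,0],"hand": -1}]}}

```text
clock: 7.0
tool_pos: [0.5219, -0.285, 0.0899]
eef_rot: [0.001, 1.0, -0.0, 0.001]
contact_force: [-0.4, 0.3, 0.2]
opening: 0.004
finger_force: 0.0
```

{"name": "step_arm", "arguments": {"motion": [{"dp": [0,10,4],"twist": [0,0,0],"hand": -1},{"dp": [0,10,8],"twist": [0,0,0],"hand": -1},{"dp": [0,10,12],"twist": [0,0,0],"hand": -1},{"dp": [0,10,15],"twist": [0,0,0],"hand": -1},{"dp": [0,10,18],"twist": [0,0,0],"hand": -1}]}}

```text
clock: 7.62
tool_pos: [0.5218, -0.2737, 0.071]
eef_rot: [-0.0, 1.0, 0.0, 0.0]
contact_force: [-0.3, 0.2, 1.7]
opening: 0.007
finger_force: 1.3
```

{"name": "step_arm", "arguments": {"motion": [{"dp": [0,0,2],"twist": [0,0,0],"hand": -1},{"dp": [0,0,4],"twist": [0,0,0],"hand": -1},{"dp": [0,0,5],"twist": [0,0,0],"hand": -1},{"dp": [0,0,5],"twist": [0,0,0],"hand": -1}]}}

```text
clock: 8.12
tool_pos: [0.5218, -0.2736, 0.0683]
eef_rot: [-0.0, 1.0, -0.0, 0.0]
contact_force: [-5.1, 2.6, 21.5]
opening: 0.006
finger_force: 10.8
```

The force rose to 21 N at tip height 46 mm, so the wide key is on its stop. Now the middle box.

{"name": "step_arm", "arguments": {"motion": [{"dp": [0,0,-10],"twist": [0,0,0],"hand": -1},{"dp": [0,0,-60],"twist": [0,0,0],"hand": -1},{"dp": [10,50,-95],"twist": [0,0,0],"hand": -1},{"dp": [18,110,-95],"twist": [0,0,0],"hand": -1},{"dp": [26,170,-95],"twist": [0,0,0],"hand": -1}]}}

```text
clock: 8.75
tool_pos: [0.4956, -0.1026, 0.1615]
eef_rot: [0.001, 1.0, 0.0, 0.001]
contact_force: [1.4, 0.9, -0.5]
opening: 0.006
finger_force: 0.0
```

{"name": "step_arm", "arguments": {"motion": [{"dp": [8,55,0],"twist": [0,0,0],"hand": -1},{"dp": [14,100,0],"twist": [0,0,0],"hand": -1},{"dp": [14,100,40],"twist": [0,0,0],"hand": -1},{"dp": [14,100,68],"twist": [0,0,0],"hand": -1},{"dp": [14,100,68],"twist": [0,0,0],"hand": -1}]}}

```text
clock: 9.38
tool_pos: [0.4804, -0.0038, 0.0916]
eef_rot: [-0.0, 1.0, -0.0, -0.002]
contact_force: [-1.1, 0.1, 0.6]
opening: 0.003
finger_force: 0.0
```

{"name": "step_arm", "arguments": {"motion": [{"dp": [0,0,0],"twist": [0,0,0],"hand": -1},{"dp": [0,0,0],"twist": [0,0,0],"hand": -1}]}}

```text
clock: 9.62
tool_pos: [0.4822, -0.0039, 0.094]
eef_rot: [0.0, 1.0, 0.0, 0.001]
contact_force: [0.1, -0.0, 0.5]
opening: 0.003
finger_force: 0.0
```

{"name": "step_arm", "arguments": {"motion": [{"dp": [0,2,6],"twist": [0,0,0],"hand": -1},{"dp": [0,2,12],"twist": [0,0,0],"hand": -1},{"dp": [0,2,16],"twist": [0,0,0],"hand": -1},{"dp": [0,2,19],"twist": [0,0,0],"hand": -1},{"dp": [0,2,22],"twist": [0,0,0],"hand": -1}]}}

```text
clock: 10.25
tool_pos: [0.4814, -0.0017, 0.0708]
eef_rot: [-0.0, 1.0, 0.0, -0.0]
contact_force: [-0.4, 0.5, 3.0]
opening: 0.005
finger_force: 1.3
```

{"name": "step_arm", "arguments": {"motion": [{"dp": [0,0,2],"twist": [0,0,0],"hand": -1},{"dp": [0,0,4],"twist": [0,0,0],"hand": -1},{"dp": [0,0,5],"twist": [0,0,0],"hand": -1},{"dp": [0,0,5],"twist": [0,0,0],"hand": -1}]}}

```text
clock: 10.75
tool_pos: [0.4814, -0.0017, 0.0682]
eef_rot: [-0.0, 1.0, -0.0, 0.001]
contact_force: [-4.2, 0.5, 28.9]
opening: 0.005
finger_force: 14.5
```

The middle key is on its stop too (29 N, tip at 46 mm). Now the narrow box.

{"name": "step_arm", "arguments": {"motion": [{"dp": [0,0,-10],"twist": [0,0,0],"hand": -1},{"dp": [0,0,-60],"twist": [0,0,0],"hand": -1},{"dp": [-10,50,-95],"twist": [0,0,0],"hand": -1},{"dp": [-20,110,-95],"twist": [0,0,0],"hand": -1},{"dp": [-30,170,-95],"twist": [0,0,0],"hand": -1}]}}

```text
clock: 11.38
tool_pos: [0.5122, 0.1697, 0.1616]
eef_rot: [0.001, 1.0, 0.0, 0.001]
contact_force: [0.3, -0.2, -0.5]
opening: 0.008
finger_force: 0.0
```

{"name": "step_arm", "arguments": {"motion": [{"dp": [-8,40,0],"twist": [0,0,0],"hand": -1},{"dp": [-14,60,0],"twist": [0,0,0],"hand": -1},{"dp": [-14,60,40],"twist": [0,0,0],"hand": -1},{"dp": [-14,60,68],"twist": [0,0,0],"hand": -1},{"dp": [-14,60,68],"twist": [0,0,0],"hand": -1}]}}

```text
clock: 12.0
tool_pos: [0.524, 0.2276, 0.0911]
eef_rot: [-0.0, 1.0, -0.001, -0.002]
contact_force: [0.7, 0.1, 1.3]
opening: 0.005
finger_force: 0.0
```

{"name": "step_arm", "arguments": {"motion": [{"dp": [0,0,0],"twist": [0,0,0],"hand": -1},{"dp": [0,0,0],"twist": [0,0,0],"hand": -1}]}}

```text
clock: 12.25
tool_pos: [0.5263, 0.2286, 0.0943]
eef_rot: [0.0, 1.0, 0.001, 0.001]
contact_force: [-0.4, 0.1, -0.8]
opening: 0.004
finger_force: 0.0
```

{"name": "step_arm", "arguments": {"motion": [{"dp": [0,0,6],"twist": [0,0,0],"hand": -1},{"dp": [0,0,12],"twist": [0,0,0],"hand": -1},{"dp": [0,0,16],"twist": [0,0,0],"hand": -1},{"dp": [0,0,19],"twist": [0,0,0],"hand": -1},{"dp": [0,0,22],"twist": [0,0,0],"hand": -1}]}}

```text
clock: 12.88
tool_pos: [0.5253, 0.2282, 0.0709]
eef_rot: [-0.0, 1.0, -0.0, -0.0]
contact_force: [-0.9, -0.4, 2.5]
opening: 0.009
finger_force: 1.3
```

{"name": "step_arm", "arguments": {"motion": [{"dp": [0,0,2],"twist": [0,0,0],"hand": -1},{"dp": [0,0,4],"twist": [0,0,0],"hand": -1},{"dp": [0,0,5],"twist": [0,0,0],"hand": -1},{"dp": [0,0,5],"twist": [0,0,0],"hand": -1}]}}

```text
clock: 13.38
tool_pos: [0.5253, 0.2282, 0.0683]
eef_rot: [-0.0, 1.0, -0.0, 0.0]
contact_force: [-5.9, -2.3, 22.7]
opening: 0.004
finger_force: 11.3
```

{"name": "step_arm", "arguments": {"motion": [{"dp": [0,0,-10],"twist": [0,0,0],"hand": -1},{"dp": [0,0,-60],"twist": [0,0,0],"hand": -1},{"dp": [0,40,-110],"twist": [0,0,0],"hand": -1},{"dp": [0,100,-160],"twist": [0,0,0],"hand": -1},{"dp": [0,150,-180],"twist": [0,0,0],"hand": -1}]}}

```text
clock: 14.0
tool_pos: [0.5265, 0.3721, 0.245]
eef_rot: [0.001, 1.0, 0.001, 0.001]
contact_force: [0.5, -0.7, -0.4]
opening: 0.0
finger_force: 0.0
```

Run:
```python
from h import *
s=r.snapshot("scene"); cv2.imwrite("pics/s3.png",s["pixels"][:,:,::-1]); P=cloud(s)
st=r.get_state(); print(st["clock"],st["tool_pos"],st["contact_force"])
for n,c in dict(wide=(.523,-.275),middle=(.482,-.002),narrow=(.5255,.2288)).items():
    w=np.hypot(P[...,0]-c[0],P[...,1]-c[1])<.007; w&=(P[...,2]<.1); z=P[w][:,2]; print(n,len(z),np.median(z).round(4))
```

```text
14.05 [0.52454074 0.38488119 0.24870008] [1.2053708  8.76876251 2.47231469]
wide 35 0.0457
middle 41 0.0442
narrow 29 0.0458
```

View pics/s3.png

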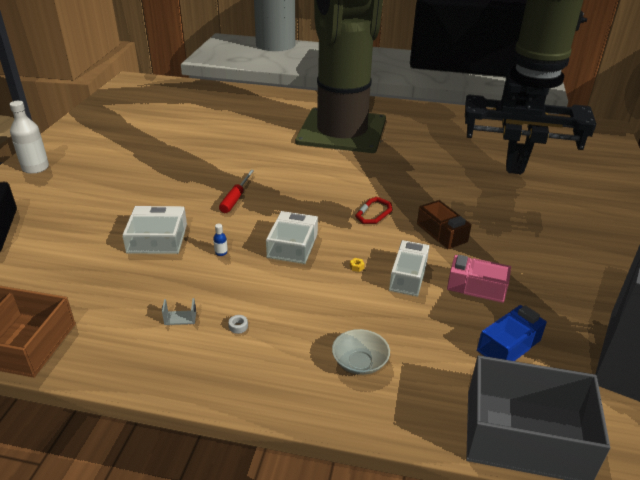

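The picture shows all three lids shut, and the keys down flat at about (158,210), (297,217) and (413,246). Depth puts the key tops at 44 to 46 mm, and the bystanders haven't moved. I'll let the arm settle, then hand in.

{"name": "step_arm", "arguments": {"motion": [{"dp": [0,0,0],"twist": [0,0,0],"hand": -1},{"dp": [0,0,0],"twist": [0,0,0],"hand": -1},{"dp": [0,0,0],"twist": [0,0,0],"hand": -1}]}}

```text
clock: 14.42
tool_pos: [0.5257, 0.3691, 0.2416]
eef_rot: [0.001, 1.0, -0.001, -0.001]
contact_force: [-0.4, -0.7, -0.4]
opening: 0.008
finger_force: 0.0
```

```bash
python3 -c "
from plant import r
print(r.get_state()['contact_force']); print(r.finish_job())"
```

```text
[-0.38342101 -0.72715687 -0.35338426]
the job is handed in; nothing more can be done
None
```

I pressed the wide box's lid shut, then pushed the wide, middle and narrow keys down to their stops in that order, and handed the job in at about 14.4 s; the hand-in gave no verdict back.

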